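# Seal an airtight stock tub under the riser shelf and check the lid by lifting

## Robot

A 6-joint arm with a two-finger parallel gripper is mounted at the origin on the work surface. World frame = base frame: x ahead of the robot, y to its left, z up, the work surface at z = 0. Lengths are in m, angles in rad, forces in N, time in s.
With the tool pointing down it reaches from about 0.3 to 0.75 m from the base axis. Payload 8.5 kg.
Tool frame: the origin (TCP) lies on the centre line of the jaws, within the pads' length; the fingertips stand 8 mm ahead of it and the grasp point (between the pads) lies 11 mm behind it; z points along the fingers, y is the direction in which the jaws open and shut (so a half turn about z gives the same grasp; the last joint's range is limited). The gripper opens to 85 mm and grips with 20 to 120 N. Pads are 22 mm wide; open, the fingers measure 114 mm over their backs; the gripper's body (76 mm by 85 mm) begins 54 mm behind the grasp point. The pads swing forward as they close: fully open they stand 13 mm farther back than shut.
Start: joints at [-1.516, 0.381, 1.297, -0, 1.464, -0.215], TCP at [0.147, -0.53, 0.239] pointing down, gripper open.
Joint ranges: [-3.11, 3.11], [-0.89, 2.33], [0.22, 2.48], [-1.42, 4.56], [0.17, 2.85], [-2.88, 2.88]. Speed limits (rad/s): [2.39, 2.39, 3.14, 3.14, 3.14, 3.14].

## Interface

Orientations are given as a 3x3 rotation matrix whose columns are the frame's x, y, z axes.
In Python, from station import robot, viewer gives the robot as it stands.
- The arm moves only by the shell command python3 -m handwheel 'ROWS'. ROWS is text: rows parted by semicolons, each of 7 numbers parted by spaces: the opening, from 0 (shut) to 1 (fully open), then the shift along the world's x, y, z scaled (see below), then the turn, a rotation vector about the world's x, y, z scaled (see below). In form: fingers dx dy dz rx ry rz; .... A call has 1 to 5 rows; each row is the pose to reach, as a shift and turn from the pose measured when the call began; what a row does not reach only later rows make up. The controller multiplies each number of a shift by 300 mm and each number of a turn by 60 degrees. A row lasts 1/8 s, in which the tool goes at most 62.5 mm and 10.7 degrees, less where a joint would pass 70% of its speed; a pose out of reach is approached as far as the arm can. A call with a number of a shift or a turn outside -1 to 1 is refused whole. A call with a gripper value outside its range is refused whole. The fingers move at their own pace and stop on an object; the grip force is fixed at half the most. Time passes only in rows, so rows that repeat a pose let the fingers close. It gives the time, the measured TCP pose, the force and the opening at its end, in the units of the state.
- robot.get_state(): the state, without advancing time (a new reading comes with each control period).
- viewer.get_image(name): name is "scene" or "top"; returns a dict with "img" (480x640x3 uint8, red, green, blue), "camera_matrix" (3x3 intrinsics, pixels), "position" and "orientation" of the camera in the world. Camera axes: x right, y down, z forward; pixel columns grow to the right and rows downward; lengths in m; the calibration is good to about 2 mm. A picture is of the moment at which its call begins. There is no depth.
- robot.close_job(): hands the job in, once; it reports no verdict.
The state is a dict: "time": time; "joints": joint angles; "joint_velocities": joint speeds; "effort": joint torques, N m; "tool_pos": TCP position; "ee_rot": TCP orientation; "ft_force": force on the tool from outside, world axes, zero at the start; "torque": the same for the moment, N m; "gripper_width": finger opening in m.
Only numpy, scipy, OpenCV 4.12 (cv2) and the standard library are available. Lean on these libraries where they do the work, as an engineer would, in place of code of your own. Each camera call takes 0.05 s, during which the arm holds its last target. There are 200 camera calls.

## Task

Fasten the airtight tub's lid where it stands, half under the glass shelf: press down its six green edge sections one after another until each has snapped down level with the lid's top and stays there, without forcing them. Then check the seal by lifting the tub by the lid's handle a finger's breadth clear of the counter, and set it gently back where it stood with all six sections still down, leaving the other bottles and jars alone.

Things in the scene. Friction and masses are not known exactly. Their poses are not given: they have to be found in the camera images.
- tub: Loose milky tub, 122 (x) x 182 (y) mm, rim 95 mm high, stocked with jars, about 0.7 kg with lid. Origin: centre of underside; x across, y along it, +y to its left end, away from the shelf; its right end (-y) stands under the glass shelf. Its lid lies in place, unfastened: the six green edge sections start raised about 0.4 rad, outer edge some 11 mm too high, gasket not squeezed.
- lid: White lid with green edge sections, 140 (x) x 200 (y) mm, lying square on the tub's rim; axes as the tub's. Origin: mid-underside, at rim height (tub z 95). Panel top 7 mm above it; fastened, the sections are level with it (tub z 102 mm) to within about 1.5 mm, each at its own height. The six green sections are 28 mm wide, hinged to the panel along their inner side. The four white corner blocks are fixed: not press points.
- lid_handle (a point): Centre of the bar of the white bridge handle on the lid's middle: bar 70 mm long (along y), 14 mm wide (x), 12 mm high, centre 24 mm above the panel's top, on a 10 mm thick post 30 mm either way along y. It bears the tub's weight once all six sections are fastened. Axes as the tub's.
- riser_edge (a point): Middle of the lower front edge of the fixed glass riser shelf, 232 mm above the counter, 130 above the lid's top. The edge (aluminium strip) runs 210 mm either way along x; glass with stock on it reaches 300 mm to -y, open space to +y. It overhangs the lid's right end by about 37 mm: reach that section with the tool leaning 35 to 45 degrees, upper end towards +y. Legs at x +-195 mm.
- edge1 (a point): Press point on the green section of the lid's far side (+x), left half: top face, 6 mm inside the lid's outer edge, mid-length (65 mm along y). Home at tub (64, 34.5, 102) mm, raised about 8 mm higher. Each section resists with up to 10 to 17 N here, snaps past its catch 2 to 4 mm above home (resistance drops), then stops hard and stays; let go earlier, it springs up.
- edge2 (a point): Press point on the green section of the lid's far side (+x), right half: top face, 6 mm inside the outer edge, mid-length (65 mm along y). Home at tub (64, -34.5, 102) mm, raised about 8 mm higher; works like edge1. It lies 28 mm from under the shelf's edge, so the tool must lean some 20 degrees or more, upper end to +y.
- edge3 (a point): Press point on the green section of the lid's near side (-x), left half: top face, 6 mm inside the outer edge, mid-length (65 mm along y). Home at tub (-64, 34.5, 102) mm, raised about 8 mm higher; works like edge1.
- edge4 (a point): Press point on the green section of the lid's near side (-x), right half: top face, 6 mm inside the outer edge, mid-length (65 mm along y). Home at tub (-64, -34.5, 102) mm, raised about 8 mm higher; works like edge1. It lies 28 mm from under the shelf's edge, so the tool must lean some 20 degrees or more, upper end to +y.
- edge5 (a point): Press point on the green section of the lid's left end (+y): top face, 6 mm inside the outer edge, mid-length (78 mm along x). Home at tub (0, 94.0, 102) mm, raised about 8 mm higher; works like edge1.
- edge6 (a point): Press point on the green section of the lid's right end (-y), under the shelf: top face, 6 mm inside the outer edge, mid-length (78 mm along x). Home at tub (0, -94.0, 102) mm, raised about 8 mm higher; works like edge1.
- section1: The green edge section that carries edge1. Origin: middle of its hinge line, 28 mm inside the lid's outer edge, 3 mm above the rim; its x points outward along the section, y along the hinge.
- section2: The green edge section that carries edge2. Origin: middle of its hinge line, 28 mm inside the lid's outer edge, 3 mm above the rim; its x points outward along the section, y along the hinge.
- section3: The green edge section that carries edge3. Origin: middle of its hinge line, 28 mm inside the lid's outer edge, 3 mm above the rim; its x points outward along the section, y along the hinge.
- section4: The green edge section that carries edge4. Origin: middle of its hinge line, 28 mm inside the lid's outer edge, 3 mm above the rim; its x points outward along the section, y along the hinge.
- section5: The green edge section that carries edge5. Origin: middle of its hinge line, 28 mm inside the lid's outer edge, 3 mm above the rim; its x points outward along the section, y along the hinge.
- section6: The green edge section that carries edge6. Origin: middle of its hinge line, 28 mm inside the lid's outer edge, 3 mm above the rim; its x points outward along the section, y along the hinge.
- bottle1: Bystander: clear empty bottle with black flip cap, 52 mm across, 150 mm tall, loose. Origin: centre of its underside.
- bottle2: Bystander: clear empty bottle with black flip cap, 52 mm across, 150 mm tall, loose. Origin: centre of its underside.
- bottle3: Bystander: clear empty bottle with black flip cap, 52 mm across, 150 mm tall, loose. Origin: centre of its underside.
- jar1: Bystander: squat clear jar with lid, 68 mm across, 50 mm tall, loose. Origin: centre of its underside.
- jar2: Bystander: squat clear jar with lid, 68 mm across, 50 mm tall, loose. Origin: centre of its underside.
- jar3: Bystander: small amber jar with black lid, 60 mm across, 45 mm tall, loose, near the tub's left end. Origin: centre of its underside.
- spray: Bystander: small amber bottle with white cap, 48 mm across, 120 mm tall, loose. Origin: centre of its underside.
Not all that is in view belongs to the job. Leave any red look-alike of the lid alone.

How it is judged:
On the way, in this order (a step that is already met when the one before it is completed fails the run):
1. all six edge sections are down (press points less than 3 mm above the lid's top) (z of each of edge1, edge2, edge3, edge4, edge5, edge6 in the frame of tub below 0.105 m), for 0.2 s.
2. the tub hangs at least 10 mm clear of the counter with all six sections still down (all of step 1 and height (world z) of tub above 0.01 m), for 0.2 s.
At the end, for the whole second after the job is handed in: All six edge sections are down (each press point less than 3 mm above the lid's top level), and the tub stands at rest, upright on the counter, within 30 mm of where it stood at the start (all of step 1 and height (world z) of tub below 0.004 m and angle between tub's own z axis and vertical below 0.05 rad and distance of tub from where it was at the start of the episode below 0.03 m and linear speed of tub below 0.02 m/s); the robot touches nothing.
It fails at once if an edge section is forced with more than 60 N (contact force between any of the arm, the fingers and section1 above 60 N or contact force between any of the arm, the fingers and section2 above 60 N or contact force between any of the arm, the fingers and section3 above 60 N or contact force between any of the arm, the fingers and section4 above 60 N or contact force between any of the arm, the fingers and section5 above 60 N or contact force between any of the arm, the fingers and section6 above 60 N).
It fails at once if the tub is pulled out from under the shelf (more than about 30 mm) (y of tub in the frame of riser_edge above 0.098 m).
It fails at once if the tub is dropped onto the counter (faster than 0.25 m/s) (height (world z) of tub below 0.006 m and linear speed of tub above 0.25 m/s).
It fails at once if a bystander is tipped over or moved by more than 30 mm (distance of any of bottle1, bottle2, bottle3, jar1, jar2, jar3, spray from where it was at the start of the episode above 0.03 m or angle between any of bottle1, bottle2, bottle3, jar1, jar2, jar3, spray's own z axis and vertical above 0.4 rad).
It also fails if it takes over 59 s, if anything falls off the work surface, if the arm or the gripper's body presses on something with over 40 N, if the wrist force passes 120 N, or if a joint passes its speed limit or range.

## Working session

There is one attempt and no reset: what is moved stays moved. The work goes in short steps, Python scripts to look and compute and a shell command to move; the robot and the scene stay as the last step left them, time stands still between calls to the robot, and variables do not carry over. Pictures are saved under pics/ and viewed, about 8 in all and at most 12, crops included, and the job is handed in when it is done.

```bash
mkdir -p pics; ls
python3 - <<'E'
from station import robot, viewer
import cv2,numpy as np
for n in("scene","top"):
    d=viewer.get_image(n); cv2.imwrite(f"pics/{n}0.png",d["img"][:,:,::-1])
    print(n,d["camera_matrix"],d["position"],d["orientation"])
s=robot.get_state();print(s)
E
```

```text
pics
scene [[476.56816108   0.         326.89172794]
 [  0.         476.56816108 235.68306718]
 [  0.           0.           1.        ]] [1.36663864 0.36388305 0.85340387] [[-0.35604489  0.55849118 -0.74921268]
 [ 0.9344491   0.20757472 -0.28933997]
 [-0.0060762  -0.80311913 -0.5957875 ]]
top [[567.54419656   0.         312.75757854]
 [  0.         567.54419656 239.92167379]
 [  0.           0.           1.        ]] [0.42235405 0.02041726 1.47240343] [[ 0.02693738 -0.99833573  0.05099166]
 [-0.99961243 -0.02654308  0.0083941 ]
 [-0.00702666 -0.05119802 -0.9986638 ]]
{'time': 0.1, 'joints': array([-1.51630025e+00,  3.81121834e-01,  1.29816599e+00, -1.09304657e-05,
        1.46361453e+00, -2.15333183e-01]), 'joint_velocities': array([ 0.0006271 , -0.00219419, -0.00043739,  0.00011683, -0.00114793,
       -0.00130768]), 'effort': array([ 3.31759133e-03, -4.49216723e+01, -2.31656313e+01, -1.67200919e-04,
        3.67622415e-03, -1.19689585e-05]), 'tool_pos': array([ 0.14657488, -0.52984159,  0.23878356]), 'ee_rot': array([[ 9.63816121e-01,  2.66567962e-01, -8.21899174e-05],
       [ 2.66567839e-01, -9.63815272e-01,  1.30716588e-03],
       [ 2.69232647e-04, -1.28177674e-03, -9.99999142e-01]]), 'ft_force': array([-0.33566976,  0.20646402, -0.26879676]), 'torque': array([0.02702635, 0.01810332, 0.05100498]), 'gripper_width': 0.08541495562283236}
```

View pics/scene0.png

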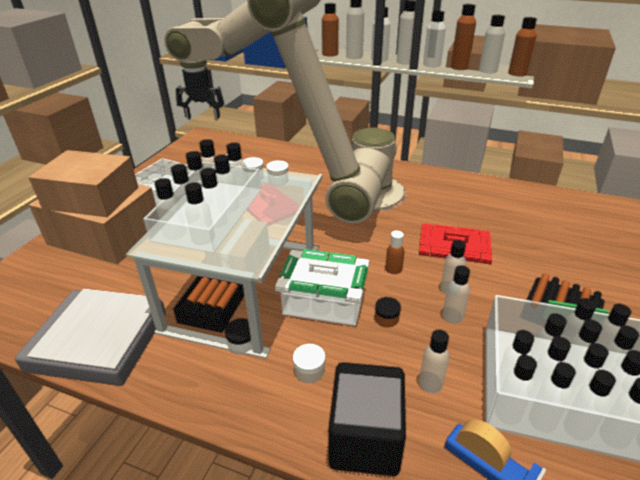

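View pics/top0.png

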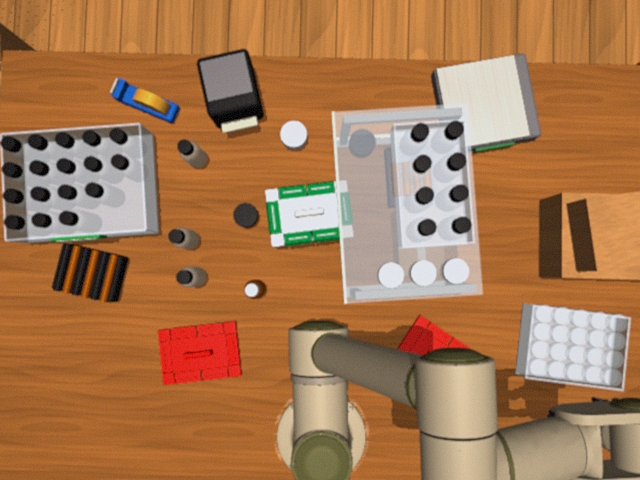

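The top view shows the tub around (310,213) with its handle at (309,212), and the shelf edge at about column 338. The arm is off to the right, beyond the shelf. I'll take a closer crop for measuring.

Run:
```python
import cv2,numpy as np
a=cv2.imread("pics/top0.png")[165:260,225:365]; b=cv2.imread("pics/scene0.png")[235:335,265:405]
a=cv2.resize(a,(560*10//10,380),interpolation=cv2.INTER_CUBIC)
a=cv2.resize(cv2.imread("pics/top0.png")[165:260,255:355],None,fx=6,fy=6,interpolation=cv2.INTER_CUBIC)
cv2.imwrite("pics/c0.png",a)
```

```text
(no output)
```

View pics/c0.png

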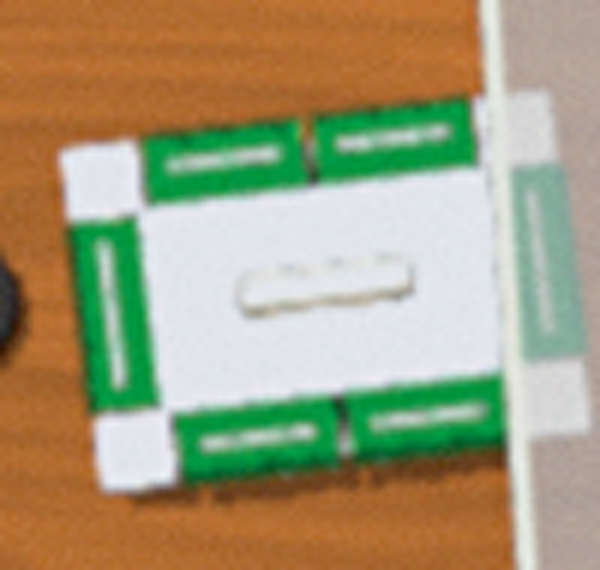

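The lid's corners in the crop are at about (60,147), (552,93), (590,435) and (100,492), the handle is at (325,285), and the shelf strip runs from (488,0) to (525,570).

```bash
cat > h.py <<'E'
import numpy as np
from station import robot, viewer
def ray(d,uv,z):
    K,R,p=map(np.array,(d["camera_matrix"],d["orientation"],d["position"]))
    v=R@np.linalg.inv(K)@np.array([*uv,1.]); return p+v*(z-p[2])/v[2]
def proj(d,X):
    K,R,p=map(np.array,(d["camera_matrix"],d["orientation"],d["position"]))
    v=K@R.T@(np.array(X)-p); return v[:2]/v[2]
E
python3 - <<'E'
from h import *
d=viewer.get_image("top")
f=lambda u,v:((u+.5)/6-.5+255,(v+.5)/6-.5+165)
C=[ray(d,f(*q),.102)[:2] for q in((60,147),(552,93),(590,435),(100,492))]
C=np.array(C);print(C, C.mean(0))
print(np.linalg.norm(C[0]-C[1]),np.linalg.norm(C[1]-C[2]))
y=(C[0]-C[1])+(C[3]-C[2]); print("y dir angle",np.degrees(np.arctan2(-y[0],y[1])))
x=(C[0]-C[3])+(C[1]-C[2]); print("x dir angle",np.degrees(np.arctan2(x[1],x[0])))
print("handle",ray(d,f(325,283),.130))
print("edge",ray(d,f(488,0),.235),ray(d,f(525,570),.235))
top=cv=None
for n,uv,h in(("jar3",(246,215),.045),("spray",(255,289),.12),("b1",(180,236),.15),("b2",(184,277),.15),("b3",(185,147),.15),("jarw",(293,134),.05)):
    print(n,ray(d,uv,h))
print("redlid",ray(d,(200,352),.1),"frame",ray(d,(345,301),.24),ray(d,(332,112),.24))
E
```

```text
[[ 0.61289282  0.15231608]
 [ 0.64005459 -0.0463104 ]
 [ 0.50177437 -0.06492232]
 [ 0.47353874  0.13181894]] [0.55706513 0.04322558]
0.2004750426425387 0.13952714348997886
y dir angle 7.976136899206035
x dir angle 8.018233309959824
handle [0.55760437 0.04301835 0.13      ]
edge [ 0.652603  -0.0155921  0.235    ] [ 0.44435951 -0.03420345  0.235     ]
jar3 [0.55377164 0.2027005  0.045     ]
spray [0.37097571 0.16589705 0.12      ]
b1 [0.49080369 0.34204359 0.15      ]
b2 [0.39546486 0.32899123 0.15      ]
b3 [0.70106776 0.33842364 0.15      ]
jarw [0.76236081 0.08967265 0.05      ]
redlid [0.21594285 0.29527398 0.1       ] frame [ 0.35498158 -0.04245692  0.24      ] [ 0.76800555 -0.00394066  0.24      ]
```

Tub centre is about (0.557, 0.043) with yaw 8°. I'll raise the arm clear of the shelf stock first, then traverse.

```bash
python3 -m handwheel '0 0 0 .9 0 0 .5; 0 0 0 .9 0 0 .7; 0 0 0 .9 0 0 .9; 0 0 0 .9 0 0 .9; 0 0 0 .9 0 0 .9'
```

```text
time: 0.78
tool_pos: [0.1466, -0.5295, 0.5125]
ee_rot: [[0.35, 0.937, -0.001], [0.937, -0.35, -0.005], [-0.005, 0.001, -1.0]]
ft_force: [0.1, -0.1, -1.2]
gripper_width: 0.0
```

```bash
python3 -m handwheel '0 .6 .98 0 0 0 .475; 0 .6 .98 0 0 0 .475; 0 .6 .98 0 0 0 .475; 0 .6 .98 0 0 0 .475; 0 .6 .98 0 0 0 .475' && python3 -m handwheel '0 .6 1 0 0 0 0; 0 .6 1 0 0 0 0; 0 .6 1 0 0 0 0; 0 .6 1 0 0 0 0; 0 .6 1 0 0 0 0'
```

```text
time: 1.4
tool_pos: [0.3101, -0.2614, 0.512]
ee_rot: [[-0.139, 0.99, 0.002], [0.99, 0.139, -0.005], [-0.005, 0.001, -1.0]]
ft_force: [0.6, 0.2, -0.4]
gripper_width: -0.0001
time: 2.02
tool_pos: [0.4706, 0.007, 0.512]
ee_rot: [[-0.139, 0.99, 0.002], [0.99, 0.139, -0.005], [-0.005, 0.001, -1.0]]
ft_force: [0.7, -1.3, 0.2]
gripper_width: 0.0
```

```bash
python3 -m handwheel '0 .245 .431 -.5 0 0 0; 0 .245 .431 -.95 0 0 0; 0 .245 .431 -.95 0 0 0; 0 .245 .431 -.95 0 0 0; 0 .245 .431 -.95 0 0 0' && python3 -m handwheel '0 0 0 -.233 0 0 0; 0 0 0 -.233 0 0 0;0 0 0 -.233 0 0 0'
python3 - <<'E'
from h import *
import cv2
a=viewer.get_image("scene");b=viewer.get_image("top")
A=cv2.resize(a["img"][215:345,265:405],None,fx=4,fy=4,interpolation=2)
cv2.imwrite("pics/s1.png",A[:,:,::-1])
E
```

```text
time: 2.65
tool_pos: [0.5414, 0.1323, 0.2374]
ee_rot: [[-0.139, 0.99, 0.002], [0.99, 0.139, -0.005], [-0.005, 0.001, -1.0]]
ft_force: [0.8, -0.6, -0.0]
gripper_width: -0.0002
time: 3.02
tool_pos: [0.5421, 0.1321, 0.169]
ee_rot: [[-0.139, 0.99, 0.004], [0.99, 0.139, -0.005], [-0.005, 0.003, -1.0]]
ft_force: [-0.3, 0.3, 1.3]
gripper_width: -0.0001
```

View pics/s1.png

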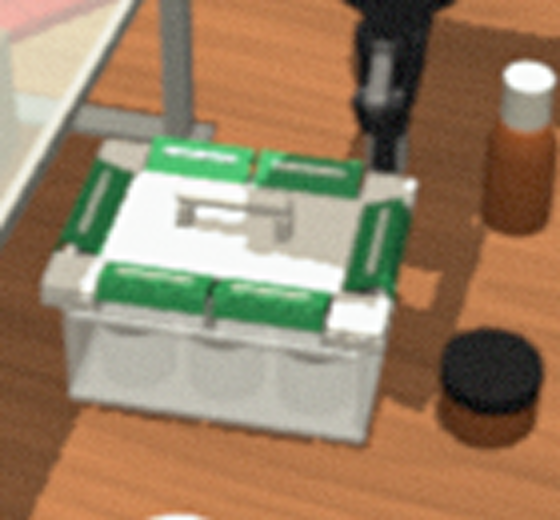

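```bash
python3 -m handwheel '0 .007 .018 -.14 0 0 0; 0 .007 .018 -.14 0 0 0;0 .007 .018 -.14 0 0 0' && python3 -m handwheel '0 0 0 -.01 0 0 0; 0 0 0 -.02 0 0 0;0 0 0 -.02 0 0 0' &&  python3 -m handwheel '0 0 0 -.01 0 0 0; 0 0 0 -.02 0 0 0;0 0 0 -.02 0 0 0'
```

```text
time: 3.5
tool_pos: [0.5456, 0.1374, 0.1303]
ee_rot: [[-0.139, 0.99, 0.01], [0.99, 0.139, -0.005], [-0.006, 0.009, -1.0]]
ft_force: [-0.5, -0.1, 0.1]
gripper_width: 0.0
time: 3.88
tool_pos: [0.5456, 0.1374, 0.1244]
ee_rot: [[-0.139, 0.99, 0.01], [0.99, 0.139, -0.005], [-0.006, 0.009, -1.0]]
ft_force: [0.5, -0.6, -0.2]
gripper_width: -0.0001
time: 4.25
tool_pos: [0.5456, 0.1375, 0.1184]
ee_rot: [[-0.139, 0.99, 0.01], [0.99, 0.139, -0.005], [-0.006, 0.009, -1.0]]
ft_force: [-0.2, 1.2, 2.0]
gripper_width: 0.0001
```

```bash
for i in 1; do python3 -m handwheel '0 0 0 -.01 0 0 0; 0 0 0 -.01 0 0 0'; done; python3 -m handwheel '0 0 0 -.01 0 0 0; 0 0 0 -.01 0 0 0'
```

```text
time: 4.5
tool_pos: [0.5457, 0.138, 0.1158]
ee_rot: [[-0.139, 0.99, 0.01], [0.99, 0.139, -0.004], [-0.005, 0.01, -1.0]]
ft_force: [-0.2, 2.7, 4.3]
gripper_width: 0.0002
time: 4.75
tool_pos: [0.5456, 0.138, 0.1126]
ee_rot: [[-0.139, 0.99, 0.01], [0.99, 0.139, -0.004], [-0.005, 0.009, -1.0]]
ft_force: [-0.2, 1.0, 0.5]
gripper_width: 0.0001
```

```bash
python3 -m handwheel '0 0 0 -.006 0 0 0; 0 0 0 -.006 0 0 0';  python3 -m handwheel '0 0 0 -.006 0 0 0; 0 0 0 -.006 0 0 0'
```

```text
time: 5.0
tool_pos: [0.5457, 0.1379, 0.1111]
ee_rot: [[-0.139, 0.99, 0.011], [0.99, 0.139, -0.004], [-0.005, 0.01, -1.0]]
ft_force: [-0.6, 1.1, 4.7]
gripper_width: 0.0003
time: 5.25
tool_pos: [0.5458, 0.138, 0.1106]
ee_rot: [[-0.139, 0.99, 0.012], [0.99, 0.139, -0.004], [-0.006, 0.011, -1.0]]
ft_force: [-4.8, 1.8, 14.2]
gripper_width: -0.0003
```

```bash
python3 -m handwheel '0 0 0 .1 0 0 0; 0 .24 -.173 .1 0 0 0; 0 .24 -.173 .1 0 0 0; 0 .24 -.173 .06 0 0 0; 0 .24 -.173 .04 0 0 0';  python3 -m handwheel '0 0 0 -.01 0 0 0; 0 0 0 -.01 0 0 0'
```

```text
time: 5.88
tool_pos: [0.6166, 0.0865, 0.121]
ee_rot: [[-0.14, 0.99, 0.009], [0.99, 0.14, -0.004], [-0.005, 0.008, -1.0]]
ft_force: [0.6, -0.0, 0.3]
gripper_width: -0.0
time: 6.12
tool_pos: [0.616, 0.0871, 0.118]
ee_rot: [[-0.14, 0.99, 0.008], [0.99, 0.14, -0.004], [-0.005, 0.008, -1.0]]
ft_force: [-0.6, 0.7, -0.4]
gripper_width: -0.0
```

```bash
python3 -m handwheel '0 0 0 -.008 0 0 0; 0 0 0 -.016 0 0 0';  python3 -m handwheel '0 0 0 -.007 0 0 0; 0 0 0 -.007 0 0 0'
```

```text
time: 6.38
tool_pos: [0.6171, 0.0872, 0.1148]
ee_rot: [[-0.141, 0.99, 0.013], [0.99, 0.141, -0.004], [-0.006, 0.012, -1.0]]
ft_force: [2.2, 0.3, 8.5]
gripper_width: -0.0
time: 6.62
tool_pos: [0.6177, 0.0873, 0.1137]
ee_rot: [[-0.141, 0.99, 0.015], [0.99, 0.141, -0.004], [-0.006, 0.015, -1.0]]
ft_force: [2.2, -0.6, 5.0]
gripper_width: -0.0002
```

```bash
python3 -m handwheel '0 -.003 0 -.01 0 0 0; 0 -.003 0 -.01 0 0 0';  python3 -m handwheel '0 0 0 -.007 0 0 0; 0 0 0 -.007 0 0 0'
```

```text
time: 6.88
tool_pos: [0.6165, 0.0874, 0.1104]
ee_rot: [[-0.141, 0.99, 0.015], [0.99, 0.141, -0.004], [-0.006, 0.014, -1.0]]
ft_force: [0.6, 0.0, 1.6]
gripper_width: 0.0001
time: 7.12
tool_pos: [0.6166, 0.0874, 0.1098]
ee_rot: [[-0.141, 0.99, 0.016], [0.99, 0.141, -0.004], [-0.006, 0.015, -1.0]]
ft_force: [-1.7, 0.5, 13.1]
gripper_width: -0.0001
```

```bash
python3 -m handwheel '0 0 0 .2 0 0 0; 0 -.2 -.03 .2 0 0 0; 0 -.43 -.061 .2 0 0 0; 0 -.43 -.061 .12 0 0 0; 0 -.43 -.061 .04 0 0 0';  python3 -m handwheel '0 0 0 -.01 0 0 0; 0 0 0 -.01 0 0 0'
```

```text
time: 7.75
tool_pos: [0.4863, 0.0692, 0.1214]
ee_rot: [[-0.141, 0.99, 0.015], [0.99, 0.141, -0.004], [-0.006, 0.014, -1.0]]
ft_force: [0.2, 0.1, 0.2]
gripper_width: -0.0001
time: 8.0
tool_pos: [0.4862, 0.0693, 0.1186]
ee_rot: [[-0.141, 0.99, 0.014], [0.99, 0.141, -0.004], [-0.006, 0.014, -1.0]]
ft_force: [-0.3, -0.3, 1.2]
gripper_width: 0.0003
```

```bash
python3 -m handwheel '0 .008 0 -.012 0 0 0; 0 .008 0 -.02 0 0 0';  python3 -m handwheel '0 0 0 -.01 0 0 0; 0 0 0 -.01 0 0 0'
```

```text
time: 8.25
tool_pos: [0.4882, 0.0693, 0.1135]
ee_rot: [[-0.141, 0.99, 0.014], [0.99, 0.141, -0.004], [-0.006, 0.013, -1.0]]
ft_force: [-3.6, -1.3, 7.8]
gripper_width: -0.0002
time: 8.5
tool_pos: [0.4886, 0.0693, 0.1108]
ee_rot: [[-0.141, 0.99, 0.015], [0.99, 0.141, -0.004], [-0.006, 0.014, -1.0]]
ft_force: [-0.3, 0.1, -0.1]
gripper_width: 0.0002
```

```bash
python3 -m handwheel '0 0 0 -.008 0 0 0; 0 0 0 -.008 0 0 0'
```

```text
time: 8.75
tool_pos: [0.4889, 0.0693, 0.1092]
ee_rot: [[-0.141, 0.99, 0.016], [0.99, 0.142, -0.005], [-0.007, 0.015, -1.0]]
ft_force: [-3.7, -0.4, 8.7]
gripper_width: -0.0004
```

```bash
python3 -m handwheel '0 0 0 .15 0 0 0; 0 0 0 .15 -.2 -.028 0; 0 0 0 .15 -.41 -.058 0; 0 .02 -.1 .15 -.41 -.058 0; 0 .02 -.1 .15 -.41 -.058 0'
```

```text
time: 9.38
tool_pos: [0.4951, 0.0393, 0.1538]
ee_rot: [[-0.128, 0.989, 0.074], [0.896, 0.147, -0.42], [-0.426, 0.012, -0.905]]
ft_force: [0.4, -0.5, 0.7]
gripper_width: -0.0
```

```bash
python3 -m handwheel '0 .015 -.142 0 0 0 0; 0 .015 -.142 -.04 0 0 0; 0 .015 -.142 -.075 0 0 0; 0 .015 -.142 -.075 0 0 0' && python3 -m handwheel '0 0 0 -.012 0 0 0; 0 0 0 -.024 0 0 0'
```

```text
time: 9.88
tool_pos: [0.4991, -0.0027, 0.1303]
ee_rot: [[-0.129, 0.989, 0.072], [0.896, 0.148, -0.419], [-0.425, 0.011, -0.905]]
ft_force: [0.0, -0.3, 0.6]
gripper_width: 0.0002
time: 10.12
tool_pos: [0.4991, -0.0023, 0.123]
ee_rot: [[-0.13, 0.989, 0.073], [0.896, 0.148, -0.419], [-0.425, 0.011, -0.905]]
ft_force: [-0.1, -1.1, -0.7]
gripper_width: -0.0003
```

```bash
python3 -m handwheel '0 0 0 -.01 0 0 0; 0 0 0 -.015 0 0 0' ; python3 -m handwheel '0 0 0 -.01 0 0 0; 0 0 0 -.01 0 0 0'; python3 -m handwheel '0 0 0 -.008 0 0 0; 0 0 0 -.008 0 0 0'
```

```text
time: 10.38
tool_pos: [0.4987, -0.0025, 0.1189]
ee_rot: [[-0.13, 0.989, 0.072], [0.895, 0.148, -0.42], [-0.426, 0.01, -0.905]]
ft_force: [-7.4, 0.5, 11.2]
gripper_width: -0.0002
time: 10.62
tool_pos: [0.4977, -0.0026, 0.116]
ee_rot: [[-0.13, 0.989, 0.07], [0.895, 0.148, -0.421], [-0.426, 0.008, -0.905]]
ft_force: [-5.5, -0.8, 4.4]
gripper_width: 0.0001
time: 10.88
tool_pos: [0.4978, -0.0025, 0.1136]
ee_rot: [[-0.13, 0.989, 0.07], [0.895, 0.148, -0.42], [-0.426, 0.008, -0.905]]
ft_force: [0.4, 0.8, 0.2]
gripper_width: -0.0004
```

```bash
python3 -m handwheel '0 .003 0 -.006 0 0 0; 0 .003 0 -.006 0 0 0' ; python3 -m handwheel '0 0 0 -.007 0 0 0; 0 0 0 -.007 0 0 0'
```

```text
time: 11.12
tool_pos: [0.4984, -0.0026, 0.1123]
ee_rot: [[-0.13, 0.989, 0.07], [0.895, 0.147, -0.421], [-0.427, 0.008, -0.904]]
ft_force: [-4.9, 1.5, 8.8]
gripper_width: -0.0004
time: 11.38
tool_pos: [0.4984, -0.0026, 0.1118]
ee_rot: [[-0.13, 0.989, 0.071], [0.894, 0.147, -0.423], [-0.428, 0.009, -0.904]]
ft_force: [-8.0, 3.3, 18.6]
gripper_width: -0.0002
```

```bash
python3 -m handwheel '0 0 .08 .18 0 0 0; 0 .2 .1 .18 0 0 0; 0 .42 .1 .18 0 0 0; 0 .427 .06 .12 0 0 0; 0 .427 .055 .06 0 0 0' && python3 -m handwheel '0 0 0 -.012 0 0 0; 0 0 0 -.024 0 0 0'
```

```text
time: 12.0
tool_pos: [0.6274, 0.0133, 0.1287]
ee_rot: [[-0.129, 0.989, 0.071], [0.894, 0.147, -0.422], [-0.428, 0.009, -0.904]]
ft_force: [-0.5, 0.5, -0.2]
gripper_width: 0.0002
time: 12.25
tool_pos: [0.6277, 0.0133, 0.1218]
ee_rot: [[-0.129, 0.989, 0.072], [0.894, 0.147, -0.423], [-0.429, 0.01, -0.903]]
ft_force: [-0.3, -0.4, 0.9]
gripper_width: 0.0
```

```bash
python3 -m handwheel '0 0 0 -.01 0 0 0; 0 -.004 0 -.015 0 0 0' ; python3 -m handwheel '0 0 0 -.01 0 0 0; 0 0 0 -.01 0 0 0'; python3 -m handwheel '0 -.003 0 -.008 0 0 0; 0 -.003 0 -.008 0 0 0'
```

```text
time: 12.5
tool_pos: [0.6282, 0.0134, 0.1193]
ee_rot: [[-0.127, 0.989, 0.078], [0.894, 0.148, -0.423], [-0.43, 0.016, -0.903]]
ft_force: [4.6, 0.8, 8.7]
gripper_width: -0.0004
time: 12.75
tool_pos: [0.6292, 0.0135, 0.118]
ee_rot: [[-0.126, 0.989, 0.082], [0.894, 0.149, -0.424], [-0.431, 0.02, -0.902]]
ft_force: [0.9, 0.9, 5.7]
gripper_width: 0.0
time: 13.0
tool_pos: [0.6293, 0.0136, 0.1174]
ee_rot: [[-0.125, 0.988, 0.086], [0.893, 0.15, -0.424], [-0.432, 0.024, -0.902]]
ft_force: [1.3, -0.3, 5.1]
gripper_width: 0.0
```

```bash
python3 -m handwheel '0 -.01 0 -.012 0 0 0; 0 -.01 0 -.014 0 0 0' ; python3 -m handwheel '0 -.004 0 -.01 0 0 0; 0 -.004 0 -.01 0 0 0'
```

```text
time: 13.25
tool_pos: [0.6272, 0.0137, 0.1147]
ee_rot: [[-0.124, 0.988, 0.089], [0.893, 0.15, -0.424], [-0.433, 0.027, -0.901]]
ft_force: [1.4, 0.7, 2.6]
gripper_width: -0.0
time: 13.5
tool_pos: [0.6268, 0.0137, 0.113]
ee_rot: [[-0.123, 0.988, 0.093], [0.893, 0.151, -0.425], [-0.434, 0.03, -0.901]]
ft_force: [1.2, -1.0, 7.6]
gripper_width: -0.0002
```

```bash
python3 -m handwheel '0 -.003 0 -.007 0 -.02 0; 0 -.003 0 -.007 0 -.02 0'; python3 -m handwheel '0 0 0 -.007 0 0 0; 0 0 0 -.007 0 0 0'
```

```text
time: 13.75
tool_pos: [0.6266, 0.0137, 0.1129]
ee_rot: [[-0.113, 0.987, 0.115], [0.892, 0.152, -0.425], [-0.437, 0.055, -0.898]]
ft_force: [-0.3, 1.0, 11.8]
gripper_width: 0.0
time: 14.0
tool_pos: [0.6269, 0.0137, 0.1127]
ee_rot: [[-0.112, 0.987, 0.117], [0.892, 0.152, -0.427], [-0.439, 0.057, -0.897]]
ft_force: [-2.8, 1.4, 13.2]
gripper_width: 0.0006
```

```bash
python3 -m handwheel '0 0 .1 .2 0 0 0; 0 -.1 .1 .3 -.12 .01 0; 0 -.217 .05 .3 -.25 .02 0; 0 -.217 .0 .3 -.25 .02 0; 0 -.217 .0 .3 -.25 .02 0'
python3 - <<'E'
from h import *
import cv2
a=viewer.get_image("scene");b=viewer.get_image("top")
A=cv2.resize(a["img"][205:335,255:395],None,fx=4,fy=4,interpolation=2)
B=cv2.resize(b["img"][165:260,255:355],None,fx=2,fy=2,interpolation=2)
o=np.zeros((520,770,3),np.uint8);o[:,:560]=A;o[:190,565:765]=B
cv2.imwrite("pics/s2.png",o[:,:,::-1])
print(robot.get_state()["joints"])
E
```

```text
time: 14.62
tool_pos: [0.5621, 0.0129, 0.2026]
ee_rot: [[-0.123, 0.988, 0.099], [0.749, 0.157, -0.644], [-0.651, -0.005, -0.759]]
ft_force: [0.6, -0.6, 0.3]
gripper_width: -0.0001
[ 0.10330677  0.49318536  1.40797394 -0.74375251  1.2903745   0.17722384]
```

View pics/s2.png

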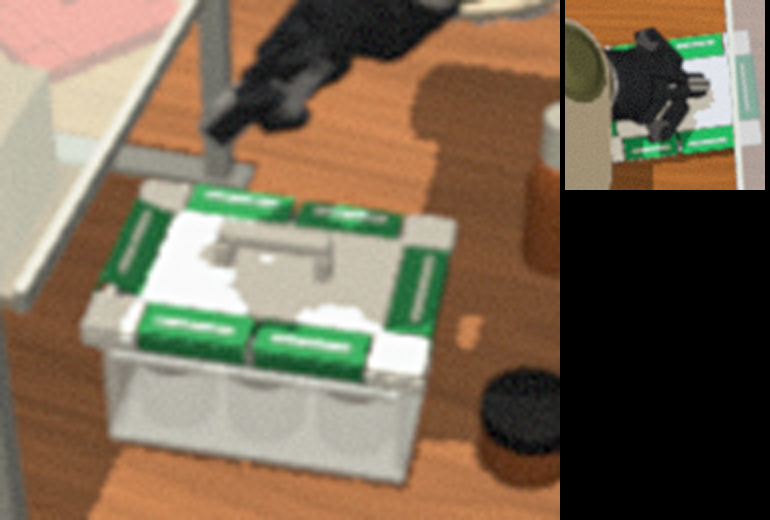

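Sections 1–5 look level in the picture, and section 6 (left end in the view, around (137,248)) is still raised. The tool leans 40°, clear of the shelf strip and handle. Next I'll move in along the tool axis.

```bash
python3 -m handwheel '0 .008 -.07 -.08 0 0 0; 0 .017 -.14 -.16 0 0 0; 0 .028 -.215 -.242 0 0 0; 0 .028 -.215 -.242 0 0 0'; python3 -m handwheel '0 0 0 -.012 0 0 0; 0 0 0 -.02 0 0 0'
```

```text
time: 15.22
tool_pos: [0.5706, -0.0526, 0.1284]
ee_rot: [[-0.122, 0.988, 0.095], [0.75, 0.155, -0.644], [-0.651, -0.007, -0.759]]
ft_force: [0.0, -0.1, 0.1]
gripper_width: 0.0
time: 15.48
tool_pos: [0.5711, -0.0521, 0.123]
ee_rot: [[-0.122, 0.988, 0.097], [0.749, 0.155, -0.644], [-0.651, -0.006, -0.759]]
ft_force: [-0.1, -0.4, 0.8]
gripper_width: -0.0001
```

```bash
python3 -m handwheel '0 0 0 -.01 0 0 0; 0 0 -.003 -.015 0 0 0' ; python3 -m handwheel '0 0 0 -.01 0 0 0; 0 0 0 -.01 0 0 0'
```

```text
time: 15.72
tool_pos: [0.5715, -0.0524, 0.1193]
ee_rot: [[-0.121, 0.988, 0.099], [0.749, 0.156, -0.644], [-0.651, -0.004, -0.759]]
ft_force: [-0.5, 3.7, 7.7]
gripper_width: -0.0002
time: 15.98
tool_pos: [0.5717, -0.0526, 0.1174]
ee_rot: [[-0.12, 0.988, 0.099], [0.748, 0.156, -0.645], [-0.653, -0.003, -0.758]]
ft_force: [-2.2, -1.7, 7.2]
gripper_width: 0.0001
```

```bash
python3 -m handwheel '0 0 0 -.008 0 0 0; 0 0 0 -.008 0 0 0'
```

```text
time: 16.23
tool_pos: [0.5718, -0.0529, 0.1159]
ee_rot: [[-0.12, 0.988, 0.1], [0.747, 0.156, -0.646], [-0.654, -0.003, -0.757]]
ft_force: [-1.8, -2.8, 5.0]
gripper_width: 0.0001
```

```bash
python3 -m handwheel '0 0 0 -.008 0 0 0; 0 0 0 -.008 0 0 0'; python3 -m handwheel '0 0 0 -.008 0 0 0; 0 0 0 -.008 0 0 0'
```

```text
time: 16.48
tool_pos: [0.5718, -0.0528, 0.1134]
ee_rot: [[-0.12, 0.988, 0.1], [0.747, 0.156, -0.646], [-0.653, -0.003, -0.757]]
ft_force: [-0.4, -1.5, 2.1]
gripper_width: 0.0
time: 16.73
tool_pos: [0.572, -0.0529, 0.1124]
ee_rot: [[-0.119, 0.988, 0.101], [0.746, 0.156, -0.647], [-0.655, -0.002, -0.756]]
ft_force: [-4.1, 0.5, 12.0]
gripper_width: -0.0002
```

```bash
python3 -m handwheel '0 -.01 .07 .083 0 0 0; 0 -.02 .14 .166 0 0 0; 0 -.03 .22 .3 0 0 0; 0 -.03 .25 .4 .3 .04 0; 0 -.03 .3 .45 .67 .09 0'; python3 -m handwheel '.6 0 0 0 .3 .04 0; .6 0 0 0 .3 .04 0;.6 0 0 0 .3 .04 0;.6 0 0 0 .3 .04 0'
python3 - <<'E'
from h import *
from scipy.spatial.transform import Rotation as R
s=robot.get_state();a=np.radians(8);c,q=np.cos(a),np.sin(a)
T=np.array([[-q,c,0],[c,q,0],[0,0,-1]])
print(R.from_matrix(T@s["ee_rot"].T).as_rotvec(degrees=True)/60,s["tool_pos"],s["gripper_width"])
E
```

```text
time: 17.35
tool_pos: [0.5634, 0.0387, 0.2492]
ee_rot: [[-0.146, 0.987, 0.062], [0.934, 0.158, -0.321], [-0.327, 0.011, -0.945]]
ft_force: [0.3, 0.6, -0.5]
gripper_width: 0.0005
time: 17.85
tool_pos: [0.5632, 0.0391, 0.2487]
ee_rot: [[-0.154, 0.988, 0.02], [0.988, 0.154, -0.015], [-0.018, 0.017, -1.0]]
ft_force: [-0.3, 0.5, -0.9]
gripper_width: 0.0513
[ 0.01462878  0.01881094 -0.0140624 ] [0.56316996 0.03914938 0.24869131] 0.05130781050891498
```

```bash
python3 -m handwheel '.6 -.01 .007 -.1 .015 .019 -.014; .6 -.02 .013 -.2 .015 .019 -.014; .6 -.02 .013 -.27 .015 .019 -.014; .6 -.02 .013 -.27 .015 .019 -.014';  python3 - <<'E'
from h import *
import cv2
a=viewer.get_image("scene");b=viewer.get_image("top")
A=cv2.resize(a["img"][220:335,265:385],None,fx=4.5,fy=4.5,interpolation=2)
B=cv2.resize(b["img"][165:260,255:355],None,fx=2.4,fy=2.4,interpolation=2)
h,w=A.shape[:2]
o=np.zeros((h,w+B.shape[1],3),np.uint8);o[:,:w]=A;o[:B.shape[0],w:]=B
cv2.imwrite("pics/s3.png",o[:,:,::-1]);print(o.shape)
E
```

```text
time: 18.35
tool_pos: [0.5564, 0.0441, 0.1663]
ee_rot: [[-0.141, 0.99, -0.003], [0.99, 0.141, -0.0], [0.0, -0.004, -1.0]]
ft_force: [0.1, 0.4, -0.3]
gripper_width: 0.0512
(518, 780, 3)
```

View pics/s3.png

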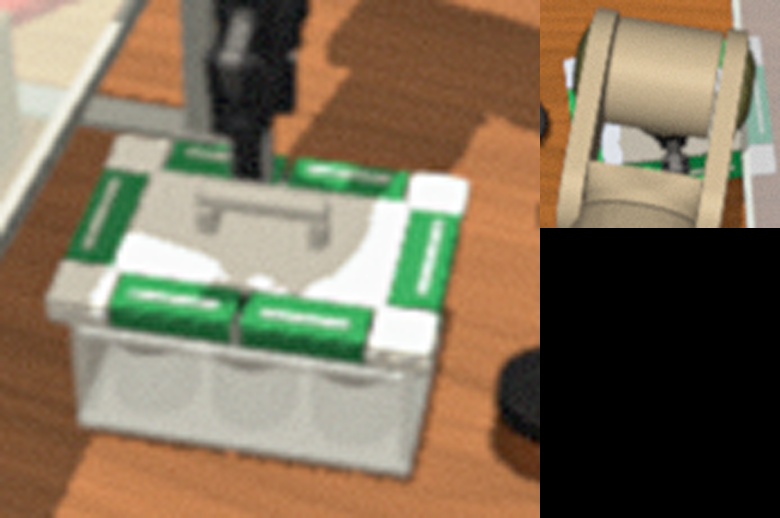

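Tool is above the handle and the tub hasn't shifted. I'll check numerically that each section is down by comparing its green extents with the initial image.

Run:
```python
from h import *
import cv2
d=viewer.get_image("scene");now=d["img"].astype(int);old=cv2.imread("pics/scene0.png")[:,:,::-1].astype(int)
a=np.radians(8);ex=np.array([np.cos(a),np.sin(a),0]);ey=np.array([-np.sin(a),np.cos(a),0]);c=np.array([.5573,.0431,0])
def P(x,y,z):return proj(d,c+ex*x/1e3+ey*y/1e3+[0,0,z/1e3])
S={1:(1,0,0,34.5),2:(1,0,0,-34.5),3:(-1,0,0,34.5),4:(-1,0,0,-34.5),5:(0,1,0,0),6:(0,-1,0,0)}
for k,(sx,sy,ox,oy) in S.items():
    half=(70 if sx else 100)
    for nm,im in(("old",old),("now",now)):
        r=[]
        for t in(-22,-11,11,22):
            # sample a vertical plane's image line: along outward direction at z=102
            s=np.linspace(-45,25,281)
            if sx: q=[P(sx*(half+u),oy+t,102) for u in s]
            else: q=[P(t,sy*(half+u),102) for u in s]
            q=np.array(q,np.float32)
            v=cv2.remap(im.astype(np.float32),q[:,:1].copy(),q[:,1:].copy(),1)[:,0]
            g=(v[:,1]-v[:,0]>30)&(v[:,1]-v[:,2]>15)
            r.append((round(s[g].min()),round(s[g].max())) if g.any() else None)
        print(k,nm,r)
```

```text
1 old [(-26, 10), (-25, 10), (-26, 10), (-25, 10)]
1 now [(-24, 18), (-24, 17), (-24, 17), (-24, 17)]
2 old [(-25, 11), (-24, 10), (-25, 11), (-24, 10)]
2 now [(-22, 18), (-23, 18), (-23, 17), (-22, 18)]
3 old [(-32, 5), (-32, 4), (-32, 5), (-32, 5)]
3 now [(-30, -5), (-30, -4), (-30, -8), (-31, -6)]
4 old [(-33, 6), (-32, 6), (-32, 4), (-32, 4)]
4 now [(-31, -6), (-30, -4), None, None]
5 old [(-30, 0), (-30, 0), (-29, 0), (-29, 0)]
5 now [(-28, -1), (-28, 0), (-28, 0), (-28, 0)]
6 old [(-25, 0), (-25, 1), (-26, 0), (-27, 0)]
6 now [(-25, 0), (-26, 0), (-26, -1), (-26, 0)]
```

Run:
```python
from h import *
import cv2
d=viewer.get_image("scene");now=d["img"].astype(int);old=cv2.imread("pics/scene0.png")[:,:,::-1].astype(int)
a=np.radians(8);ex=np.array([np.cos(a),np.sin(a),0]);ey=np.array([-np.sin(a),np.cos(a),0]);c=np.array([.5573,.0431,0])
for y in(97,91,85,78,-78,-85,-91,-97):
  for nm,im in(("old",old),("now",now)):
    s=np.linspace(-65,65,521);q=np.array([proj(d,c+ex*x/1e3+ey*y/1e3+[0,0,.102]) for x in s],np.float32)
    v=cv2.remap(im.astype(np.float32),q[:,:1].copy(),q[:,1:].copy(),1)[:,0]
    g=(v[:,1]-v[:,0]>25)&(v[:,1]-v[:,2]>10)
    print(y,nm,(s[g].min(),s[g].max()) if g.any() else None)
```

```text
97 old (np.float64(-37.75), np.float64(39.25))
97 now (np.float64(-37.75), np.float64(43.75))
91 old (np.float64(-47.25), np.float64(36.25))
91 now (np.float64(-36.75), np.float64(42.75))
85 old (np.float64(-44.0), np.float64(38.75))
85 now (np.float64(-36.5), np.float64(43.25))
78 old (np.float64(-40.5), np.float64(41.5))
78 now (np.float64(-36.5), np.float64(44.0))
-78 old (np.float64(-34.75), np.float64(42.75))
-78 now (np.float64(-32.5), np.float64(44.25))
-85 old (np.float64(-37.75), np.float64(41.25))
-85 now (np.float64(-31.5), np.float64(44.5))
-91 old (np.float64(-39.75), np.float64(38.0))
-91 now (np.float64(-32.5), np.float64(44.75))
-97 old (np.float64(-42.75), np.float64(36.25))
-97 now (np.float64(-32.0), np.float64(44.0))
```

All six are down. Now I'll grasp the handle.

```bash
python3 -m handwheel '.6 .003 -.003 -.1 0 0 0; .6 .003 -.003 -.16 0 0 0; .6 .003 -.003 -.16 0 0 0; 0 .003 -.003 -.16 0 0 0; 0 .003 -.003 -.16 0 0 0' && python3 -m handwheel '0 0 0 0 0 0 0; 0 0 0 0 0 0 0; 0 0 0 0 0 0 0'
```

```text
time: 19.18
tool_pos: [0.559, 0.0424, 0.1218]
ee_rot: [[-0.14, 0.99, 0.004], [0.99, 0.14, -0.001], [-0.001, 0.004, -1.0]]
ft_force: [0.1, 0.8, 0.0]
gripper_width: 0.0153
time: 19.55
tool_pos: [0.5592, 0.0424, 0.122]
ee_rot: [[-0.14, 0.99, 0.004], [0.99, 0.14, -0.001], [-0.001, 0.004, -1.0]]
ft_force: [1.8, 0.5, -1.1]
gripper_width: 0.0129
```

```bash
python3 -m handwheel '0 0 0 .01 0 0 0; 0 0 0 .025 0 0 0; 0 0 0 .045 0 0 0; 0 0 0 .065 0 0 0; 0 0 0 .065 0 0 0' && python3 -m handwheel '0 0 0 0 0 0 0; 0 0 0 0 0 0 0; 0 0 0 0 0 0 0';python3 - <<'E'
from h import *
import cv2
a=viewer.get_image("scene")
A=cv2.resize(a["img"][215:335,265:405],None,fx=4,fy=4,interpolation=2)
cv2.imwrite("pics/s4.png",A[:,:,::-1])
E
```

```text
time: 20.18
tool_pos: [0.5594, 0.0424, 0.1421]
ee_rot: [[-0.14, 0.99, 0.006], [0.99, 0.14, -0.001], [-0.002, 0.005, -1.0]]
ft_force: [0.3, -0.2, -7.3]
gripper_width: 0.0126
time: 20.55
tool_pos: [0.5593, 0.0424, 0.1419]
ee_rot: [[-0.14, 0.99, 0.005], [0.99, 0.14, -0.001], [-0.001, 0.005, -1.0]]
ft_force: [-0.5, 0.5, -5.3]
gripper_width: 0.0122
```

View pics/s4.png

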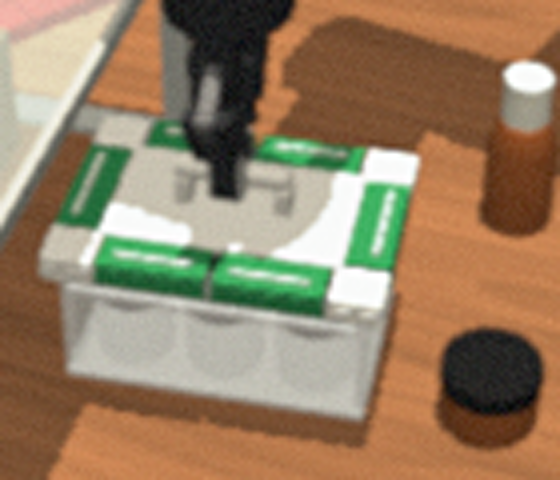

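The tub hangs level and clear: its bottom edge rose about 6 image px (~17 mm) and the wrist force is about 6–7 N. Next I'll lower it gently.

```bash
python3 -m handwheel '0 0 0 -.012 0 0 0; 0 0 0 -.026 0 0 0; 0 0 0 -.042 0 0 0; 0 0 0 -.054 0 0 0; 0 0 0 -.058 0 0 0' && python3 -m handwheel '0 0 0 -.003 0 0 0; 0 0 0 -.006 0 0 0; 0 0 0 -.008 0 0 0; 0 0 0 -.008 0 0 0'
```

```text
time: 21.22
tool_pos: [0.5593, 0.0424, 0.1242]
ee_rot: [[-0.14, 0.99, 0.005], [0.99, 0.14, -0.001], [-0.001, 0.005, -1.0]]
ft_force: [-0.1, 0.3, -6.4]
gripper_width: 0.0127
time: 21.72
tool_pos: [0.5595, 0.0424, 0.1221]
ee_rot: [[-0.14, 0.99, 0.006], [0.99, 0.14, -0.001], [-0.001, 0.005, -1.0]]
ft_force: [0.9, 0.7, -3.6]
gripper_width: 0.0122
```

```bash
python3 -m handwheel '0 0 0 -.003 0 0 0; 0 0 0 -.004 0 0 0'; python3 -m handwheel '0 0 0 -.003 0 0 0; 0 0 0 -.003 0 0 0'
```

```text
time: 21.98
tool_pos: [0.56, 0.0425, 0.1218]
ee_rot: [[-0.14, 0.99, 0.007], [0.99, 0.14, -0.001], [-0.002, 0.007, -1.0]]
ft_force: [-0.6, 0.7, 5.3]
gripper_width: 0.0126
time: 22.22
tool_pos: [0.56, 0.0424, 0.1218]
ee_rot: [[-0.14, 0.99, 0.008], [0.99, 0.14, -0.001], [-0.002, 0.008, -1.0]]
ft_force: [-1.7, -0.0, 5.5]
gripper_width: 0.0122
```

The tub is standing. I'll open the fingers, rise, and take a look.

```bash
python3 -m handwheel '.6 0 0 0 0 0 0; .6 0 0 0 0 0 0; .6 0 0 0 0 0 0; .6 0 0 0 0 0 0' && python3 -m handwheel '.6 0 0 .1 0 0 0; .6 0 0 .3 0 0 0; .6 -.2 .3 .6 0 0 0; .6 -.4 .6 .7 0 0 0; .6 -.4 .6 .7 0 0 0' && python3 -m handwheel '.6 -.2 .5 0 0 0 0;.6 -.2 .5 0 0 0 0;.6 -.2 .5 0 0 0 0;.6 -.2 .5 0 0 0 0';python3 - <<'E'
from h import *
import cv2
a=viewer.get_image("scene");b=viewer.get_image("top")
A=cv2.resize(a["img"][215:335,265:405],None,fx=2.8,fy=2.8,interpolation=2)
B=cv2.resize(b["img"][165:260,255:355],None,fx=4,fy=4,interpolation=2)
h,w=A.shape[:2]
o=np.zeros((max(h,B.shape[0]),w+B.shape[1],3),np.uint8);o[:h,:w]=A;o[:B.shape[0],w:]=B
cv2.imwrite("pics/s5.png",o[:,:,::-1]);print(o.shape,w)
E
```

```text
time: 22.72
tool_pos: [0.56, 0.0424, 0.1218]
ee_rot: [[-0.14, 0.99, 0.008], [0.99, 0.14, -0.001], [-0.002, 0.008, -1.0]]
ft_force: [0.1, -0.3, -0.3]
gripper_width: 0.0512
time: 23.35
tool_pos: [0.4696, 0.1774, 0.3064]
ee_rot: [[-0.139, 0.99, 0.009], [0.99, 0.139, -0.001], [-0.002, 0.008, -1.0]]
ft_force: [0.7, 0.8, -1.0]
gripper_width: 0.0515
time: 23.85
tool_pos: [0.4084, 0.3293, 0.3063]
ee_rot: [[-0.143, 0.99, 0.008], [0.99, 0.143, -0.001], [-0.002, 0.008, -1.0]]
ft_force: [0.2, -0.6, 0.2]
gripper_width: 0.0512
(380, 792, 3) 392
```

View pics/s5.png

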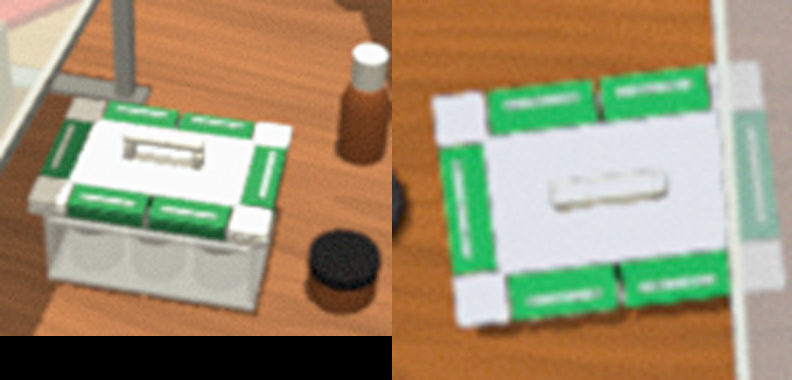

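The tub stands level where it was: in the top crop the lid corner is at (432,97), against an equivalent (432,98) at the start. All six sections are flush and the neighbouring jar and bottle haven't moved, so I'm handing in.

```bash
python3 -c "
from station import robot
print(robot.close_job(), robot.get_state()['time'])"
```

```text
the job is handed in; nothing more can be done
the job is handed in; nothing more can be done
```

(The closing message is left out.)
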